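Set a pinch-lock depth gauge to the depth of a mortise

ROBOT

A 6-joint arm with a two-finger parallel gripper is mounted at the origin on a cart in front of the work surface, level with it; the furniture and walls round the work are solid. World frame = base frame: x ahead of the robot, y to its left, z up, the work surface at z = 0. Lengths are in m, angles in rad, forces in N, time in s.
With the tool pointing down it reaches from about 0.35 to 0.725 m from the base axis. Payload 6 kg.
Tool frame: the origin (TCP) lies at the very end of the fingers, on their centre line; the grasp point (between the pads) lies behind it (bot.grip_point_offset is the z of the grasp point in the tool frame, in m); z points along the fingers, x is the direction in which the jaws open and shut, and the axes are right-handed (so a half turn about z gives the same grasp; the last joint's range is limited). The gripper opens to 85 mm and grips with 20 to 120 N. Pads are 22 mm wide; open, the fingers measure 114 mm over their backs; the gripper's body (76 mm by 85 mm) begins 54 mm behind the grasp point. The pads swing forward as they close: fully open they stand 13 mm farther back than shut.
Start: joints at [-0.852, 0.04, 0.085, 0, -1.615, -0.334], TCP at [0.225, -0.556, 0.231] pointing down, gripper open.
Joint ranges: [-2.56, 2.56], [-1.29, 2.01], [-1.08, 1.49], [-3.29, 1.98], [-2.81, -0.18], [-2.99, 2.99]. Speed limits (rad/s): [2.57, 2.57, 3.01, 3.14, 3.14, 3.14].

INTERFACE

Orientations are given as a unit quaternion [x, y, z, w].
In Python, from cell import readout, vision, bot gives the robot as it stands.
- The arm moves only by the shell command python3 -m jog 'ROWS' [FORCE]. ROWS is JSON, a list of rows, each an object with "claw": the finger opening in m, from 0 to 0.0854; "offset": the shift along the tool's x, y, z in m, a list of three; "rotation": the turn, a rotation vector about the tool's x, y, z in degrees, a list of three. In form: [{"claw": claw, "offset": [dx, dy, dz], "rotation": [rx, ry, rz]}, ...]. A call has 1 to 12 rows; each row is the pose to reach, as a shift and turn from the pose commanded when the call began, along the tool's axes at that moment; what a row does not reach only later rows make up. A row lasts 1/8 s, in which the tool goes at most 62.5 mm and 10.7 degrees, less where a joint would pass 70% of its speed; a pose out of reach is approached as far as the arm can. A call with a gripper value outside its range is refused whole. The fingers move at their own pace and stop on an object; FORCE is the grip in N (left out, the last holds). Time passes only in rows, so rows that repeat a pose let the fingers close. It gives the time, the measured TCP pose, the force and the opening at its end, in the units of the state.
- readout.get_state(): the state, without advancing time (a new reading comes with each control period).
- vision.camera(name): name is "scene" or "top" or "wrist"; returns the picture (384x512x3 uint8, red, green, blue); there is no depth.
- vision.camera_info(name): a dict with "fovy" (degrees; the focal length in pixels is half the picture's height over the tangent of half this angle, whatever the lens; pixels are square), "cx", "cy" (the principal point, pixels), "origin" and "rotation" of the camera in the world; the wrist camera has in their place "hand_eye" (4x4, takes a point from camera to tool coordinates, whose origin is the TCP and whose axes are the tool frame's). Camera axes: x right, y down, z forward; pixel columns grow to the right and rows downward; lengths in m; the calibration is good to about 2 mm. A picture is of the moment at which its call begins: read the wrist's pose just before it. camera_info takes no time and is no camera call.
- bot.sign_off(): hands the job in, once; it reports no verdict.
The state is a dict: "t": time; "joint_pos": joint angles; "qvel": joint speeds; "tau": joint torques, N m; "tcp_pos": TCP position; "orientation": TCP orientation; "ft_force": force on the tool from outside, world axes, zero at the start; "wrist_torque": the same for the moment, N m; "gripper_width": opening from 0.0 (shut) to 1.0 (fully open).
Only numpy, scipy, OpenCV 4.12 (cv2) and the standard library are available. Lean on these libraries where they do the work, as an engineer would, in place of code of your own. Each camera call takes 0.05 s, during which the arm holds its last target.

TASK

Stand the small depth gauge flat on the wooden block, square across the mortise and centred over it, carrying it by its steel frame without squeezing its side buttons, and let go of it. Then pinch its two opposed side buttons together, lower the sliding head until the probe touches the bottom of the mortise, and release the buttons so that the slide locks there; leave the gauge standing in place, let go, with its probe on the bottom. Do not push the sanding block, tape measure or offcut about.

Things in the scene. Friction and masses are not known exactly. Their poses are not given: they have to be found in the camera images.
- gauge: Small loose depth gauge, 0.37 kg, standing on its steel foot: 44 (x) x 90 (y) x 8 mm. Origin: centre of the foot's underside, z up; x = line along which the buttons are pinched. Carry it by the outer faces of its two upright steel cheeks: 28 mm wide (x), at y = +-22 mm, from the foot to z = 54 mm. Between them two thin rails (to z = 66 mm) and the aluminium sliding head.
- head (a joint): Sliding head (44 x 28 x 26 mm), m: 0 = fully raised, grows downward to 0.034; starts at 0 to 0.005. Its underside is at gauge z = 42 mm - value, its top at 68 mm - value. With the buttons out a brake holds it (slips only above about 15 N); with both pinched in it slides with 1.5 N friction and stays where it is left.
- button_a (a joint): Travel of the +x button in m: 0 = out (brake on), 0.005 = fully in. Sprung: 8 N to start, 11 N fully in.
- button_b (a joint): Travel of the -x button in m, the same.
- button_a_face (a point): Centre of the outer face of the black ribbed button on the head's +x side. It protrudes 7 mm from the head; the face is 16 (y) x 14 (z) mm and lies at gauge x = +29 mm when out, +24 mm fully in, z = 59 mm - head value.
- button_b_face (a point): The same on the -x side (gauge x = -29 mm when out). The two faces are 58 mm apart when out and 48 mm when fully pinched.
- probe_tip (a point): Lower end of the steel probe rod, 8 mm in diameter, on the gauge's centre line under the head, pointing down through the foot; at gauge z = +6 mm - head value.
- mortise_mouth (a point): Centre of the mouth of the rectangular mortise, 42 (x) x 26 (y) mm, in the top of the fixed wooden block (160 x 100 mm, 55 mm high). x = long direction of mortise and block, y across, z up. Square across it: the gauge's long foot (y) lies across the block, gauge x along this x, either way round.
- mortise_bottom (a point): Centre of the flat mortise bottom, 10 to 26 mm below the mouth; rigid wood.
- sanding_block: Bystander: cork sanding block, 57 x 87 x 29 mm, origin under its centre.
- tape_measure: Bystander: tape measure, 31 x 84 x 60 mm, origin under its centre.
- offcut: Bystander: wooden offcut, 45 x 70 x 22 mm, origin under its centre.

How it is judged:
By the outcome, as a careful person would: the job done as asked, in the order asked, and still so for the second after the job is handed in, with the robot touching nothing.
It also fails if it takes over 48 s, if anything falls off the work surface, if the arm or the gripper's body presses on something with over 40 N, if the wrist force passes 120 N, or if a joint passes its speed limit or range.

## Working session

There is one attempt and no reset: what is moved stays moved. The work goes in short steps, Python scripts to look and compute and a shell command to move; the robot and the scene stay as the last step left them, time stands still between calls to the robot, and variables do not carry over. Pictures are saved under pics/ and viewed, and the job is handed in when it is done.

```bash
mkdir -p pics; ls
python3 - <<'E'
from cell import readout, vision, bot
import cv2
print(readout.get_state(), bot.grip_point_offset)
for n in ("scene","top","wrist"):
    print(n, vision.camera_info(n))
    cv2.imwrite(f"pics/{n}0.png", vision.camera(n)[:,:,::-1])
E
```

```text
pics
{'t': 0.0, 'joint_pos': array([-8.52269171e-01,  4.08238366e-02,  8.37800635e-02, -4.64224897e-04,
       -1.61549992e+00, -3.33734522e-01]), 'qvel': array([ 0.00084214, -0.00115711, -0.00033761, -0.00032952,  0.00017068,
        0.00027165]), 'tau': array([-6.00623553e-04, -3.68205464e+01,  3.47411191e+01,  6.93221971e+00,
       -5.38931054e-03, -3.99720406e-06]), 'tcp_pos': array([ 0.22518685, -0.55577608,  0.23025502]), 'orientation': array([ 5.58844207e-01,  8.29272172e-01,  4.48127794e-04, -7.85033582e-04]), 'ft_force': array([-0.02580871,  0.96371877, -0.02879722]), 'wrist_torque': array([-0.0005684 , -0.00809267, -0.04483556]), 'gripper_width': 1.0020114433772775} -0.0187
scene {'fovy': 56.285488770981225, 'cx': 253.34584571392594, 'cy': 186.6096914979042, 'origin': array([0.1569288 , 0.66369557, 0.57985297]), 'rotation': array([-0.26071629,  0.84261742, -0.44686985,  0.14943307])}
top {'fovy': 44.98774390685638, 'cx': 257.85028349808374, 'cy': 190.78876036139945, 'origin': array([0.37520924, 0.08413836, 1.03437822]), 'rotation': array([-0.67598969,  0.72924615, -0.07652479,  0.07336178])}
wrist {'fovy': 64.59723574028236, 'cx': 250.98367291733743, 'cy': 190.3427458588905, 'hand_eye': array([[ 9.99999855e-01, -1.60555093e-04,  5.14346117e-04,
        -3.22821804e-05],
       [ 1.04702771e-05,  9.60183938e-01,  2.79368584e-01,
        -7.17049225e-02],
       [-5.38720929e-04, -2.79368538e-01,  9.60183800e-01,
        -1.43011646e-01],
       [ 0.00000000e+00,  0.00000000e+00,  0.00000000e+00,
         1.00000000e+00]])}
```

View pics/scene0.png

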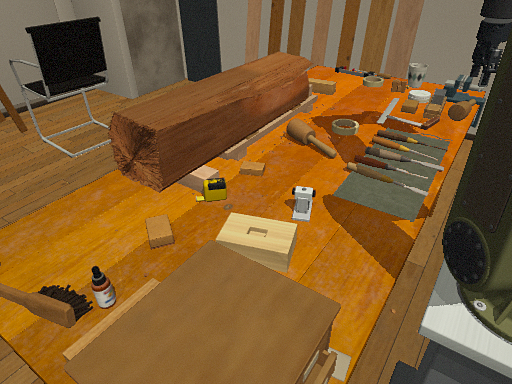

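View pics/top0.png

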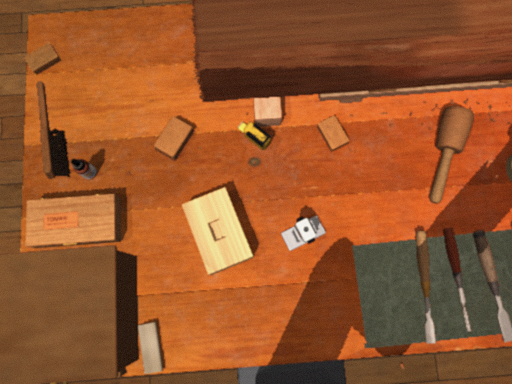

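View pics/wrist0.png

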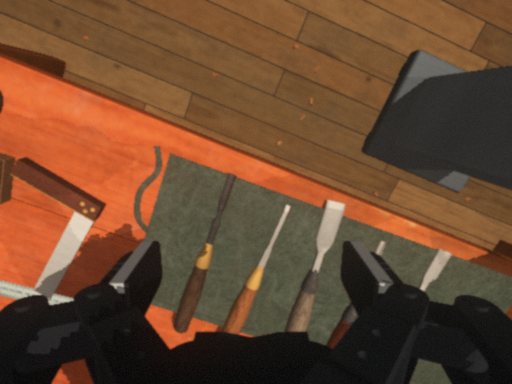

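```bash
cat > h.py <<'E'
import numpy as np, cv2
from scipy.spatial.transform import Rotation as R
from cell import readout, vision, bot
def cam(name, st=None):
    i=vision.camera_info(name); f=192/np.tan(np.radians(i['fovy'])/2)
    if name=='wrist':
        st=st or readout.get_state()
        T=np.eye(4);T[:3,:3]=R.from_quat(st['orientation']).as_matrix();T[:3,3]=st['tcp_pos']
        M=T@np.array(i['hand_eye']); return f,i['cx'],i['cy'],M[:3,3],M[:3,:3]
    return f,i['cx'],i['cy'],np.array(i['origin']),R.from_quat(i['rotation']).as_matrix()
def cast(c,uv,z):
    f,cx,cy,o,M=c; uv=np.atleast_2d(uv).astype(float)
    d=np.c_[(uv[:,0]-cx)/f,(uv[:,1]-cy)/f,np.ones(len(uv))]@M.T
    return o+d*((z-o[2])/d[:,2])[:,None]
def proj(c,p):
    f,cx,cy,o,M=c; q=(np.atleast_2d(p)-o)@M
    return np.c_[cx+f*q[:,0]/q[:,2],cy+f*q[:,1]/q[:,2]]
E
python3 - <<'E'
from h import *
for n,b in (("scene",(180,120,340,280)),("top",(170,170,340,290))):
    im=cv2.imread(f"pics/{n}0.png"); x0,y0,x1,y1=b
    k=4.6
    cv2.imwrite(f"pics/{n}0z.png",cv2.resize(im[y0:y1,x0:x1],None,fx=k if n=='top' else 3.7,fy=k if n=='top' else 3.7,interpolation=cv2.INTER_CUBIC))
c=cam('top')
print(R.from_quat(vision.camera_info('top')['rotation']).as_matrix().round(2))
for nm,uv,z in (("gauge",(303,232),.03),("mortise",(216,230),.055),("sand",(174,137),.029),("tape",(257,134),.06),("off",(333,132),.022),("box",(115,245),.2)):
    print(nm,cast(c,uv,z).round(3))
E
```

```text
[[-0.08 -0.97  0.21]
 [-1.    0.07 -0.01]
 [-0.   -0.21 -0.98]]
gauge [[ 0.493 -0.02   0.03 ]]
mortise [[0.508 0.167 0.055]]
sand [[0.731 0.252 0.029]]
tape [[0.713 0.064 0.06 ]]
off [[ 0.718 -0.111  0.022]]
box [[0.475 0.337 0.2  ]]
```

View pics/top0z.png

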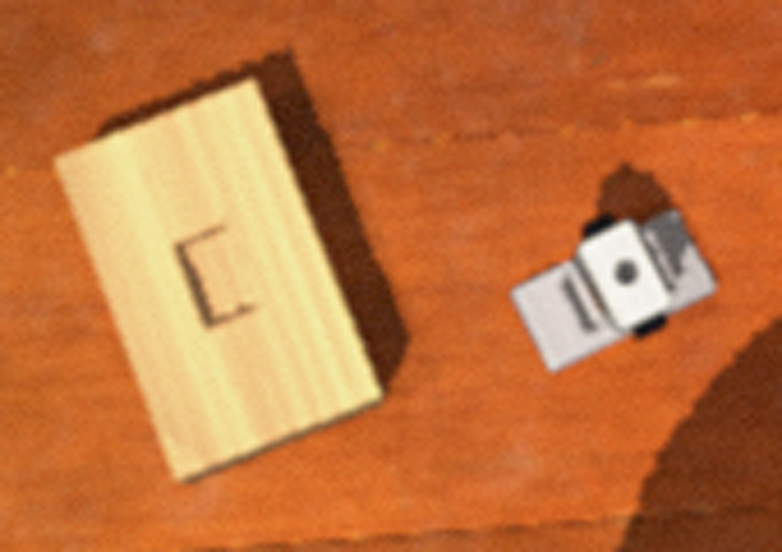

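View pics/scene0z.png

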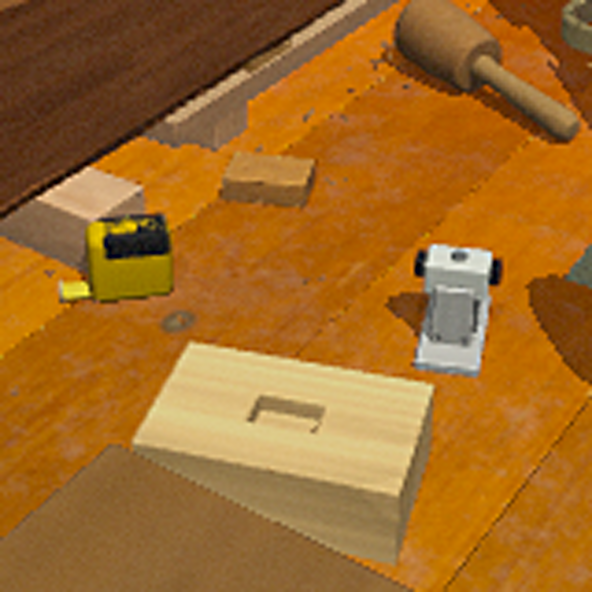

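Run:
```python
from h import *
c=cam('top'); Z=lambda l:np.array(l)/4.6+170
b=cast(c,Z([(55,158),(258,78),(383,400),(180,480)]),.055); print(b.round(3), b.mean(0))
for i in range(4): d=b[(i+1)%4]-b[i]; print(np.linalg.norm(d),np.degrees(np.arctan2(d[1],d[0])))
g=cast(c,Z([(510,293),(552,372),(718,290),(675,210)]),.008);print(g.round(3),g.mean(0))
for i in range(4): d=g[(i+1)%4]-g[i]; print(np.linalg.norm(d),np.degrees(np.arctan2(d[1],d[0])))
q=readout.get_state(); print(q['t'],R.from_quat(q['orientation']).as_matrix().round(3))
print(proj(cam('top'),[[.4,.3,.0],[.4,.3,.15]]))
```

```text
[[0.569 0.237 0.055]
 [0.6   0.14  0.055]
 [0.445 0.092 0.055]
 [0.416 0.186 0.055]] [0.50755963 0.16356844 0.055     ]
0.10173757646287437 -72.25452601305271
0.16164580462196854 -162.85355630901358
0.0985222039063081 107.04450790890351
0.16043898499517129 18.292860196041694
[[ 0.495  0.027  0.008]
 [ 0.456  0.011  0.008]
 [ 0.489 -0.073  0.008]
 [ 0.529 -0.056  0.008]] [ 0.49233874 -0.02264054  0.008     ]
0.04275780089701083 -156.87174284043707
0.08974682585166864 -68.31108785045161
0.0437360665763905 22.445168439332875
0.09024898979353267 112.31613607250056
0.15 [[-0.375  0.927 -0.001]
 [ 0.927  0.375  0.001]
 [ 0.001 -0.    -1.   ]]
[[160.21192418 286.81468746]
 [143.41605334 286.14494982]]
```

```bash
python3 -m jog '[{"claw":0.085,"offset":[0.394,0.447,0],"rotation":[0,0,0]},{"claw":0.085,"offset":[0.394,0.447,0],"rotation":[0,0,0]},{"claw":0.085,"offset":[0.394,0.447,0],"rotation":[0,0,0]},{"claw":0.085,"offset":[0.394,0.447,0],"rotation":[0,0,0]},{"claw":0.085,"offset":[0.394,0.447,0],"rotation":[0,0,0]},{"claw":0.085,"offset":[0.394,0.447,0],"rotation":[0,0,0]},{"claw":0.085,"offset":[0.394,0.447,0],"rotation":[0,0,0]},{"claw":0.085,"offset":[0.394,0.447,0],"rotation":[0,0,0]},{"claw":0.085,"offset":[0.394,0.447,0],"rotation":[0,0,0]},{"claw":0.085,"offset":[0.394,0.447,0],"rotation":[0,0,0]},{"claw":0.085,"offset":[0.394,0.447,0],"rotation":[0,0,0]},{"claw":0.085,"offset":[0.394,0.447,0],"rotation":[0,0,0]}]'
python3 - <<'E'
from h import *
s=readout.get_state(); print(s['t'],s['tcp_pos'],np.abs(s['qvel']).max(),s['ft_force'])
np.save('s1.npy',s,allow_pickle=True)
cv2.imwrite("pics/w1.png",vision.camera('wrist')[:,:,::-1])
E
```

```text
t: 1.65
tcp_pos: [0.4915, -0.0233, 0.2311]
orientation: [0.559, 0.829, -0.0, -0.0]
ft_force: [-0.9, -0.2, -0.2]
gripper_width: 0.993
1.65 [ 0.49146297 -0.02331153  0.23110379] 0.017801634746422913 [-0.88583819 -0.16190844 -0.16955048]
```

View pics/w1.png

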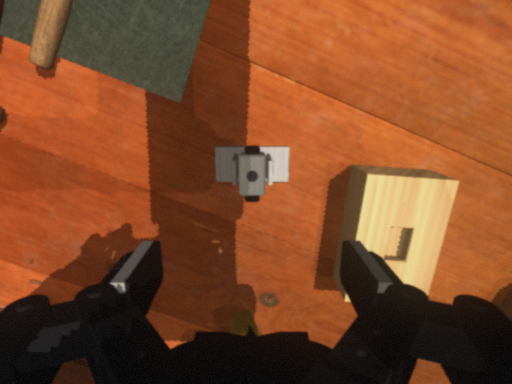

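The wrist picture shows the gauge at about (252,172) with its foot along image x, and the block to the right with the mortise at about (399,243).

Run:
```python
import cv2
im=cv2.imread("pics/w1.png")
a=cv2.resize(im[130:215,200:305],None,fx=7,fy=7,interpolation=cv2.INTER_CUBIC);cv2.imwrite("pics/w1g.png",a)
a=cv2.resize(im[155:310,330:470],None,fx=3.8,fy=3.8,interpolation=cv2.INTER_CUBIC);cv2.imwrite("pics/w1b.png",a)
```

```text
(no output)
```

View pics/w1g.png

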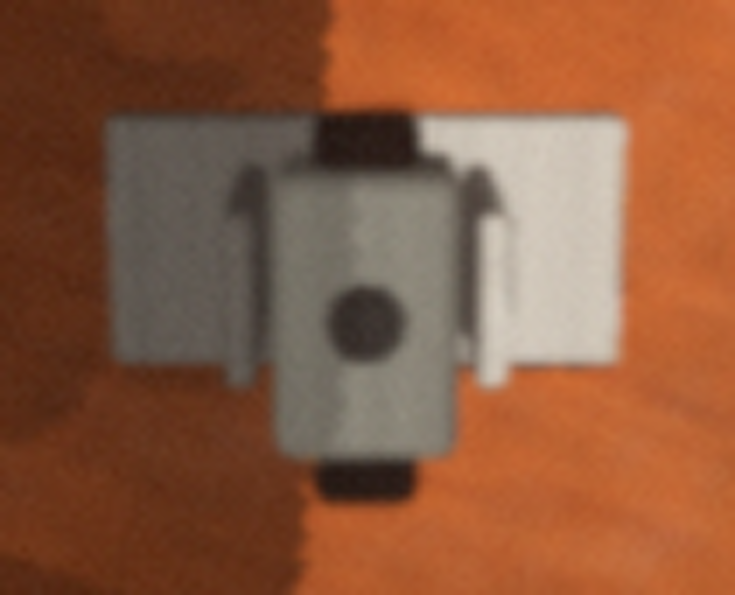

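View pics/w1b.png

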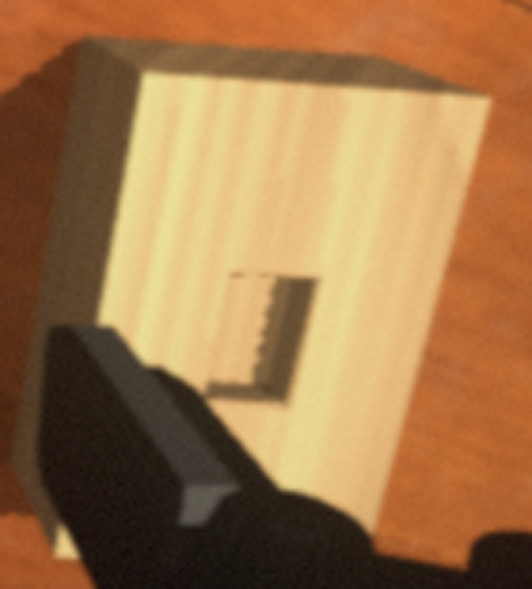

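Run:
```python
from h import *
s=np.load('s1.npy',allow_pickle=True).item(); c=cam('wrist',s)
Rt=R.from_quat(s['orientation']).as_matrix(); print(Rt.round(4))
g=cast(c,(np.array([(106,115),(627,117),(620,362),(112,362)])+.5)/7-.5+[200,130],.008)
print(g.round(4),'gc',g.mean(0)); 
for i in range(4): d=g[(i+1)%4]-g[i]; print(np.linalg.norm(d).round(4),np.degrees(np.arctan2(d[1],d[0])))
h=cast(c,(np.array([(366,323)])+.5)/7-.5+[200,130],.066); print('hole',h)
bt=cast(c,(np.array([(366,110),(366,502)])+.5)/7-.5+[200,130],.059);print('buttons',bt,np.linalg.norm(bt[0]-bt[1]))
m=cast(c,(np.array([(232,274),(317,278),(290,402),(208,397)])+.5)/3.8-.5+[330,155],.055)
print('mortise',m.round(4),m.mean(0))
for i in range(4): d=m[(i+1)%4]-m[i]; print(np.linalg.norm(d).round(4),np.degrees(np.arctan2(d[1],d[0])))
b=cast(c,(np.array([(142,72),(491,98),(372,535)])+.5)/3.8-.5+[330,155],.055)
for i in range(2): d=b[(i+1)]-b[i]; print(np.linalg.norm(d).round(4),np.degrees(np.arctan2(d[1],d[0])))
print('d tool to gauge', Rt.T@(g.mean(0)-s['tcp_pos']))
```

```text
[[-3.756e-01  9.268e-01 -5.000e-04]
 [ 9.268e-01  3.756e-01 -2.000e-04]
 [ 0.000e+00 -6.000e-04 -1.000e+00]]
[[ 0.4884 -0.0715  0.008 ]
 [ 0.4551  0.0117  0.008 ]
 [ 0.4953  0.0283  0.008 ]
 [ 0.5292 -0.0554  0.008 ]] gc [ 0.49199585 -0.02170927  0.008     ]
0.0896 111.8353399542783
0.0435 22.42813207219771
0.0903 -67.94869711824835
0.0439 -158.45476492850614
hole [[ 0.4928983 -0.0216031  0.066    ]]
buttons [[ 0.46444924 -0.03313316  0.059     ]
 [ 0.52100386 -0.01016248  0.059     ]] 0.061041600024889675
mortise [[0.4913 0.1477 0.055 ]
 [0.4829 0.1719 0.055 ]
 [0.522  0.1854 0.055 ]
 [0.53   0.161  0.055 ]] [0.50652583 0.16648749 0.055     ]
0.0256 109.1593250612895
0.0414 19.03299727130067
0.0256 -71.81276815864534
0.041 -160.9540600407552
0.1007 107.72207947317328
0.1447 17.871682744166836
d tool to gauge [0.00128169 0.00122627 0.22310313]
```

```bash
python3 -m jog '[{"claw":0.085,"offset":[0.0013,0.0012,0.06],"rotation":[0,0,0]},{"claw":0.085,"offset":[0.0013,0.0012,0.12],"rotation":[0,0,0]},{"claw":0.085,"offset":[0.0013,0.0012,0.16],"rotation":[0,0,0]},{"claw":0.085,"offset":[0.0013,0.0012,0.19],"rotation":[0,0,0]},{"claw":0.085,"offset":[0.0013,0.0012,0.21],"rotation":[0,0,0]},{"claw":0.085,"offset":[0.0013,0.0012,0.216],"rotation":[0,0,0]},{"claw":0.06,"offset":[0.0013,0.0012,0.216],"rotation":[0,0,0]},{"claw":0.06,"offset":[0.0013,0.0012,0.216],"rotation":[0,0,0]},{"claw":0.05,"offset":[0.0013,0.0012,0.216],"rotation":[0,0,0]},{"claw":0.05,"offset":[0.0013,0.0012,0.216],"rotation":[0,0,0]}]' 40
python3 - <<'E'
from h import *
s=readout.get_state(); print(s['t'],s['tcp_pos'],s['gripper_width']*85.4)
np.save('s2.npy',s,allow_pickle=True)
cv2.imwrite("pics/w2.png",vision.camera('wrist')[:,:,::-1])
a=vision.camera('scene')[150:250,250:370,::-1]
cv2.imwrite("pics/s2.png",cv2.resize(a,None,fx=5,fy=5,interpolation=cv2.INTER_CUBIC))
E
```

```text
t: 2.95
tcp_pos: [0.4925, -0.0214, 0.0157]
orientation: [0.559, 0.829, 0.0, 0.0]
ft_force: [1.0, 0.1, 0.1]
gripper_width: 0.589
2.95 [ 0.49250132 -0.02135292  0.01574735] 50.333968543191084
```

View pics/w2.png

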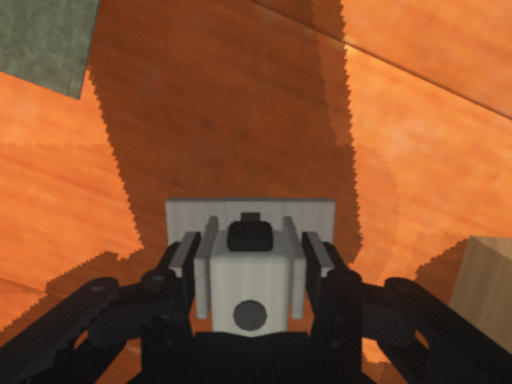

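View pics/s2.png

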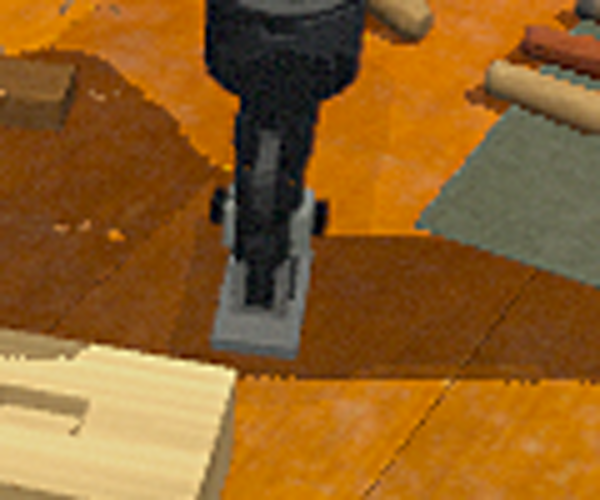

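The fingers straddle the two cheeks evenly (cheeks at columns 205 and 296, pads at 183 and 318), clear of the buttons. Next I close and lift.

```bash
python3 -m jog '[{"claw":0.042,"offset":[0,0,0],"rotation":[0,0,0]},{"claw":0.036,"offset":[0,0,0],"rotation":[0,0,0]},{"claw":0.03,"offset":[0,0,0],"rotation":[0,0,0]},{"claw":0.03,"offset":[0,0,0],"rotation":[0,0,0]},{"claw":0.03,"offset":[0,0,-0.01],"rotation":[0,0,0]},{"claw":0.03,"offset":[0,0,-0.04],"rotation":[0,0,0]},{"claw":0.03,"offset":[0,0,-0.08],"rotation":[0,0,0]},{"claw":0.03,"offset":[0,0,-0.1],"rotation":[0,0,0]},{"claw":0.03,"offset":[0,0,-0.1],"rotation":[0,0,0]}]' 40
python3 - <<'E'
from h import *
s=readout.get_state(); print(s['t'],s['tcp_pos'],s['gripper_width']*85.4,s['ft_force'])
np.save('s3.npy',s,allow_pickle=True)
cv2.imwrite("pics/w3.png",vision.camera('wrist')[:,:,::-1])
a=vision.camera('scene')[100:250,200:380,::-1]
cv2.imwrite("pics/s3.png",cv2.resize(a,None,fx=4,fy=4,interpolation=cv2.INTER_CUBIC))
Rt=R.from_quat(s['orientation']).as_matrix()
print(Rt.T@(np.array([.5065,.1665,s['tcp_pos'][2]])-s['tcp_pos']))
print(np.degrees(np.arctan2(Rt[1,0],Rt[0,0])))
E
```

```text
t: 4.18
tcp_pos: [0.4927, -0.0211, 0.1164]
orientation: [0.559, 0.829, 0.001, 0.0]
ft_force: [-1.0, -0.3, -5.1]
gripper_width: 0.514
4.175 [ 0.49268187 -0.02111106  0.11638027] 43.89510917329109 [-1.0495276  -0.32202451 -5.06374453]
[0.16870912 0.08322269 0.0002556 ]
112.04439807384827
```

View pics/w3.png

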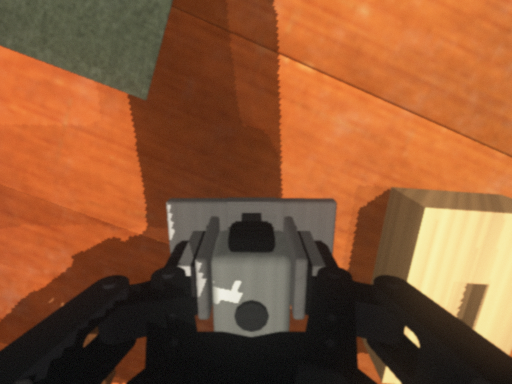

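View pics/s3.png

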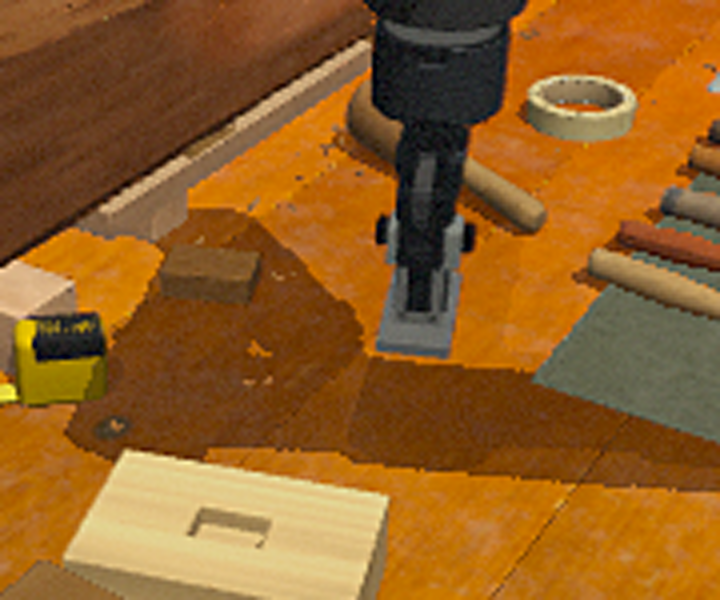

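```bash
python3 -m jog '[{"claw":0.03,"offset":[0.04,0.03,-0.02],"rotation":[0,0,1]},{"claw":0.03,"offset":[0.09,0.07,-0.02],"rotation":[0,0,2]},{"claw":0.03,"offset":[0.13,0.11,-0.02],"rotation":[0,0,3]},{"claw":0.03,"offset":[0.16,0.14,-0.02],"rotation":[0,0,4]},{"claw":0.03,"offset":[0.169,0.153,-0.02],"rotation":[0,0,4]},{"claw":0.03,"offset":[0.169,0.153,-0.02],"rotation":[0,0,4]},{"claw":0.03,"offset":[0.169,0.153,-0.02],"rotation":[0,0,4]}]'
python3 - <<'E'
from h import *
s=readout.get_state(); print(s['t'],s['tcp_pos'],s['gripper_width']*85.4,s['ft_force'])
np.save('s4.npy',s,allow_pickle=True)
im=vision.camera('wrist')[:,:,::-1]
cv2.imwrite("pics/w4.png",im)
cv2.imwrite("pics/w4b.png",cv2.resize(im[0:230,150:400],None,fx=2.6,fy=2.6,interpolation=cv2.INTER_CUBIC))
E
```

```text
t: 5.15
tcp_pos: [0.5702, 0.1915, 0.1346]
orientation: [0.588, 0.809, -0.001, -0.0]
ft_force: [0.7, 0.5, -3.7]
gripper_width: 0.51
5.15 [0.57019502 0.19152434 0.13462584] 43.52121275811394 [ 0.65538544  0.54539418 -3.71197211]
```

View pics/w4.png

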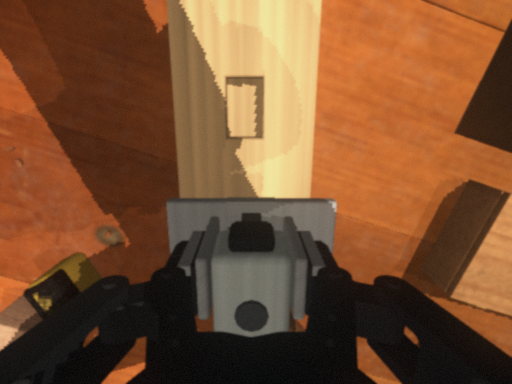

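View pics/w4b.png

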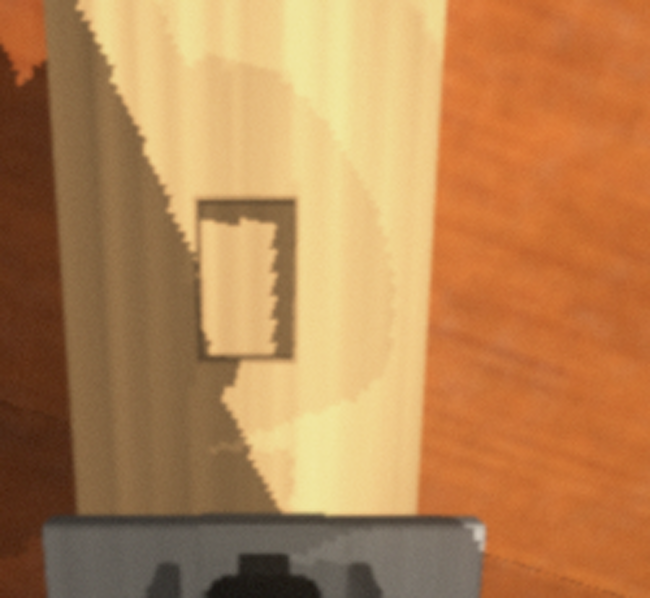

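Run:
```python
from h import *
s=np.load('s4.npy',allow_pickle=True).item(); c=cam('wrist',s)
Rt=R.from_quat(s['orientation']).as_matrix();print(Rt.round(4),np.degrees(np.arctan2(Rt[1,0],Rt[0,0])))
U=lambda l:(np.array(l)+.5)/2.6-.5+[150,0]
m=cast(c,U([(197,199),(296,200),(295,359),(202,358)]),.055);print(m.mean(0))
for i in range(4): d=m[(i+1)%4]-m[i]; print(np.linalg.norm(d).round(4),np.degrees(np.arctan2(d[1],d[0])))
b=cast(c,U([(445,50),(420,500),(50,50),(77,500)]),.055)
for i in (0,2): d=b[i+1]-b[i]; print('edge',np.degrees(np.arctan2(d[1],d[0])))
# edge mid across
t=Rt.T
print('edges tool',((b-s['tcp_pos'])@Rt).round(4))
print('mort tool',((m-s['tcp_pos'])@Rt).round(4))
f=cast(c,U([(44,520),(485,520)]),s['tcp_pos'][2]-.0157+.008)
print('foot corners tool',((f-s['tcp_pos'])@Rt).round(4))
print(readout.get_state()['t'])
```

```text
[[-3.091e-01  9.510e-01 -1.300e-03]
 [ 9.510e-01  3.091e-01 -8.000e-04]
 [-3.000e-04 -1.400e-03 -1.000e+00]] 108.00733784296703
[0.50700015 0.16646383 0.055     ]
0.0262 107.46406762079133
0.0418 18.281363008669018
0.026 -72.60510504278957
0.0417 -161.41252997246627
edge 18.112745814011955
edge 17.545790342233218
edges tool [[ 0.0459 -0.124   0.0798]
 [ 0.0461 -0.0056  0.0796]
 [-0.0538 -0.124   0.0798]
 [-0.0548 -0.0056  0.0797]]
mort tool [[-0.0175 -0.0887  0.0798]
 [ 0.0087 -0.0885  0.0798]
 [ 0.0089 -0.0467  0.0797]
 [-0.0171 -0.047   0.0797]]
foot corners tool [[-0.044  -0.0228  0.0077]
 [ 0.0445 -0.0228  0.0077]]
5.2
```

```bash
python3 -m jog '[{"claw":0.03,"offset":[-0.0025,-0.04,0],"rotation":[0,0,0]},{"claw":0.03,"offset":[-0.0045,-0.0669,0.01],"rotation":[0,0,0]},{"claw":0.03,"offset":[-0.0045,-0.0669,0.03],"rotation":[0,0,0]},{"claw":0.03,"offset":[-0.0045,-0.0669,0.05],"rotation":[0,0,0]},{"claw":0.03,"offset":[-0.0045,-0.0669,0.057],"rotation":[0,0,0]},{"claw":0.03,"offset":[-0.0045,-0.0669,0.057],"rotation":[0,0,0]},{"claw":0.03,"offset":[-0.0045,-0.0669,0.057],"rotation":[0,0,0]}]'
python3 - <<'E'
from h import *
s=readout.get_state(); print(s['t'],s['tcp_pos'],s['ft_force'])
Rt=R.from_quat(s['orientation']).as_matrix()
print('gauge centre err tool', Rt.T@(np.array([.507,.16646,.0])-s['tcp_pos'])-[.0002,-.0008,0])
im=vision.camera('scene')[:,:,::-1]
cv2.imwrite("pics/s5.png",cv2.resize(im[150:290,200:350],None,fx=4,fy=4,interpolation=cv2.INTER_CUBIC))
E
```

```text
t: 6.08
tcp_pos: [0.509, 0.1677, 0.0792]
orientation: [0.588, 0.809, 0.001, 0.0]
ft_force: [-0.1, 0.3, -3.4]
gripper_width: 0.51
6.075 [0.50903037 0.16772067 0.0791779 ] [-0.14708474  0.33482502 -3.42658262]
gauge centre err tool [-0.00077992 -0.00161911  0.07917489]
```

View pics/s5.png

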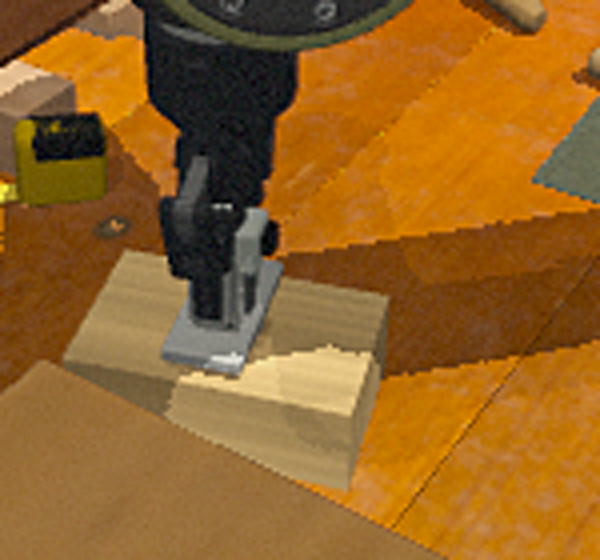

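```bash
python3 -m jog '[{"claw":0.03,"offset":[-0.0008,-0.0016,0.003],"rotation":[0,0,0]},{"claw":0.03,"offset":[-0.0008,-0.0016,0.006],"rotation":[0,0,0]},{"claw":0.03,"offset":[-0.0008,-0.0016,0.007],"rotation":[0,0,0]},{"claw":0.03,"offset":[-0.0008,-0.0016,0.007],"rotation":[0,0,0]}]'
python3 -m jog '[{"claw":0.03,"offset":[0,0,0.001],"rotation":[0,0,0]},{"claw":0.03,"offset":[0,0,0.001],"rotation":[0,0,0]}]'
```

```text
t: 6.62
tcp_pos: [0.5071, 0.1663, 0.0712]
orientation: [0.587, 0.809, -0.0, -0.0]
ft_force: [-0.5, -0.3, -5.1]
gripper_width: 0.507
t: 6.88
tcp_pos: [0.5074, 0.1665, 0.0707]
orientation: [0.587, 0.809, 0.0, 0.0]
ft_force: [-0.6, 0.6, -2.7]
gripper_width: 0.508
```

```bash
python3 -m jog '[{"claw":0.03,"offset":[0,0,0.001],"rotation":[0,0,0]},{"claw":0.03,"offset":[0,0,0.001],"rotation":[0,0,0]}]'
python3 - <<'E'
from h import *
s=readout.get_state(); print(s['t'],s['tcp_pos'],s['ft_force'])
im=vision.camera('scene')[:,:,::-1]
cv2.imwrite("pics/s6.png",cv2.resize(im[170:270,210:310],None,fx=6,fy=6,interpolation=cv2.INTER_CUBIC))
E
```

```text
t: 7.12
tcp_pos: [0.5074, 0.1665, 0.0706]
orientation: [0.587, 0.809, 0.0, 0.0]
ft_force: [-4.7, -0.3, 6.5]
gripper_width: 0.514
7.125 [0.50740238 0.16645683 0.07063285] [-4.68176365 -0.32047335  6.49633332]
```

View pics/s6.png

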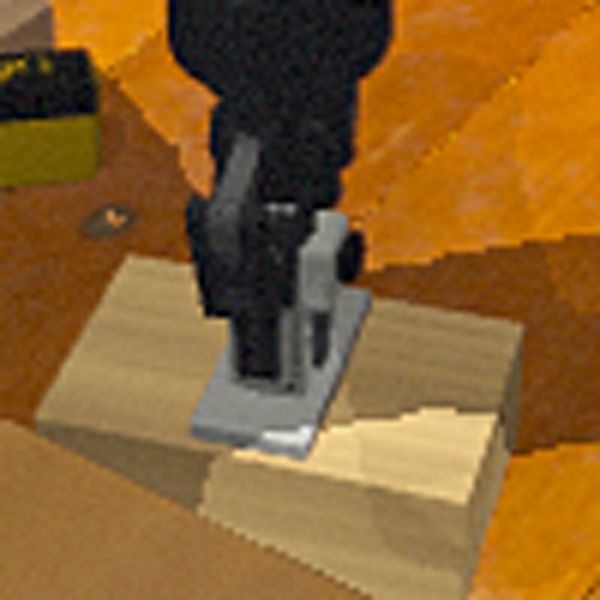

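```bash
python3 -m jog '[{"claw":0.05,"offset":[0,0,-0.001],"rotation":[0,0,0]},{"claw":0.07,"offset":[0,0,-0.001],"rotation":[0,0,0]},{"claw":0.085,"offset":[0,0,-0.001],"rotation":[0,0,0]},{"claw":0.085,"offset":[0,0,-0.001],"rotation":[0,0,0]},{"claw":0.085,"offset":[0,0,-0.001],"rotation":[0,0,0]},{"claw":0.085,"offset":[0,0,-0.04],"rotation":[0,0,0]},{"claw":0.085,"offset":[0,0,-0.1],"rotation":[0,0,0]},{"claw":0.085,"offset":[0,0,-0.15],"rotation":[0,0,0]},{"claw":0.085,"offset":[0,0,-0.17],"rotation":[0,0,0]},{"claw":0.085,"offset":[0,0,-0.17],"rotation":[0,0,0]},{"claw":0.085,"offset":[0,0,-0.17],"rotation":[0,0,0]}]'
python3 - <<'E'
from h import *
s=readout.get_state(); print(s['t'],s['tcp_pos'],s['joint_pos'],s['ft_force'])
np.save('s7.npy',s,allow_pickle=True)
im=vision.camera('wrist')[:,:,::-1]
cv2.imwrite("pics/w7.png",im)
cv2.imwrite("pics/w7b.png",cv2.resize(im[80:280,150:350],None,fx=3,fy=3,interpolation=cv2.INTER_CUBIC))
E
```

```text
t: 8.55
tcp_pos: [0.5067, 0.1663, 0.2379]
orientation: [0.587, 0.809, -0.001, -0.001]
ft_force: [0.7, 0.7, -0.4]
gripper_width: 0.996
8.55 [0.50674355 0.16634385 0.23787014] [ 6.93941988e-01 -1.34840296e-01 -7.19499017e-02 -7.92770665e-04
 -1.63548022e+00 -1.94970994e+00] [ 0.70855789  0.7299913  -0.35912984]
```

View pics/w7b.png

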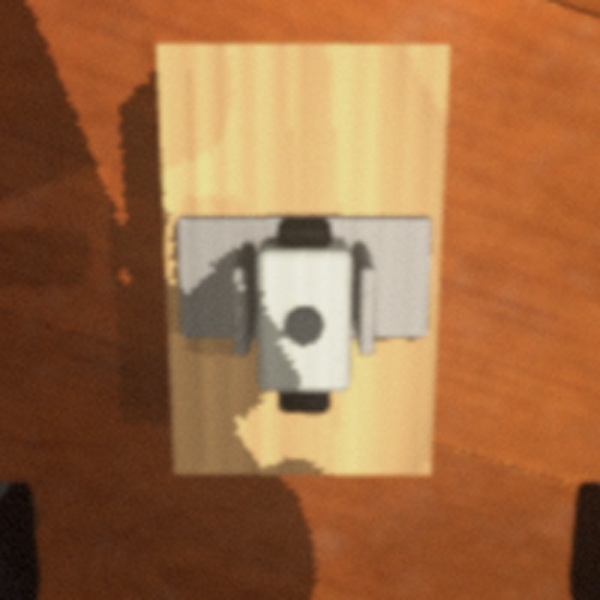

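Run:
```python
from h import *
s=np.load('s7.npy',allow_pickle=True).item(); c=cam('wrist',s)
Rt=R.from_quat(s['orientation']).as_matrix();print(np.degrees(np.arctan2(Rt[1,0],Rt[0,0])))
U=lambda l:(np.array(l)+.5)/3-.5+[150,80]
m=cast(c,U([(178,217),(431,217),(428,338),(182,338)]),.063);print('foot',m.mean(0))
for i in range(4): d=m[(i+1)%4]-m[i]; print(np.linalg.norm(d).round(4),np.degrees(np.arctan2(d[1],d[0])))
h=cast(c,U([(304,325)]),.055+.066);print('hole',h)
bt=cast(c,U([(305,215),(305,412)]),.055+.06);print('btn',bt.mean(0))
hd=cast(c,U([(256,248),(352,248),(349,391),(259,391)]),.055+.067);print('head',hd.mean(0),np.linalg.norm(hd[0]-hd[1]),np.linalg.norm(hd[1]-hd[2]))
b=cast(c,U([(157,45),(450,45),(433,474),(173,474)]),.055);print('block',b.mean(0))
for i in range(4): d=b[(i+1)%4]-b[i]; print(np.linalg.norm(d).round(4),np.degrees(np.arctan2(d[1],d[0])))
for n,p in (('foot',m),('hole',h),('head',hd),('btn',bt)): print(n,((p.mean(0)-s['tcp_pos'])@Rt).round(4))
```

```text
108.05268760595648
foot [0.50716363 0.16688804 0.063     ]
0.0887 108.04693939279848
0.0442 18.854141903042088
0.0895 -71.95767789809234
0.0442 -162.25914066802363
hole [[0.50814713 0.16688274 0.121     ]]
btn [0.50713117 0.16687363 0.115     ]
head [0.50674909 0.16642683 0.122     ] 0.027667878004500844 0.043716935597145457
block [0.50731535 0.16636534 0.055     ]
0.1 108.05294414105467
0.1596 18.220405681426552
0.1014 -71.96331021113754
0.1596 -162.2717889839814
foot [0.0004 0.0009 0.1749]
hole [1.000e-04 1.700e-03 1.169e-01]
head [1.000e-04 3.000e-04 1.159e-01]
btn [0.0004 0.0008 0.1229]
```

```bash
python3 -m jog '[{"claw":0.085,"offset":[0,0,0],"rotation":[0,0,-10]},{"claw":0.085,"offset":[0,0,0],"rotation":[0,0,-20]},{"claw":0.085,"offset":[0,0,0],"rotation":[0,0,-30]},{"claw":0.085,"offset":[0,0,0],"rotation":[0,0,-40]},{"claw":0.085,"offset":[0,0,0],"rotation":[0,0,-50]},{"claw":0.085,"offset":[0,0,0],"rotation":[0,0,-60]},{"claw":0.085,"offset":[0,0,0],"rotation":[0,0,-70]},{"claw":0.085,"offset":[0,0,0],"rotation":[0,0,-80]},{"claw":0.085,"offset":[0.0004,0.0009,0],"rotation":[0,0,-90]},{"claw":0.085,"offset":[0.0004,0.0009,0],"rotation":[0,0,-90]},{"claw":0.085,"offset":[0.0004,0.0009,0],"rotation":[0,0,-90]}]'
python3 - <<'E'
from h import *
s=readout.get_state(); print(s['t'],s['tcp_pos'],s['joint_pos'][5])
np.save('s8.npy',s,allow_pickle=True)
im=vision.camera('wrist')[:,:,::-1]
cv2.imwrite("pics/w8.png",im)
cv2.imwrite("pics/w8b.png",cv2.resize(im[80:280,150:350],None,fx=3,fy=3,interpolation=cv2.INTER_CUBIC))
E
```

```text
t: 9.98
tcp_pos: [0.5077, 0.1669, 0.2386]
orientation: [-0.155, 0.988, -0.0, -0.001]
ft_force: [0.7, 0.4, 0.5]
gripper_width: 0.996
9.975 [0.50772192 0.16690314 0.23861876] -0.38233643987261234
```

View pics/w8b.png

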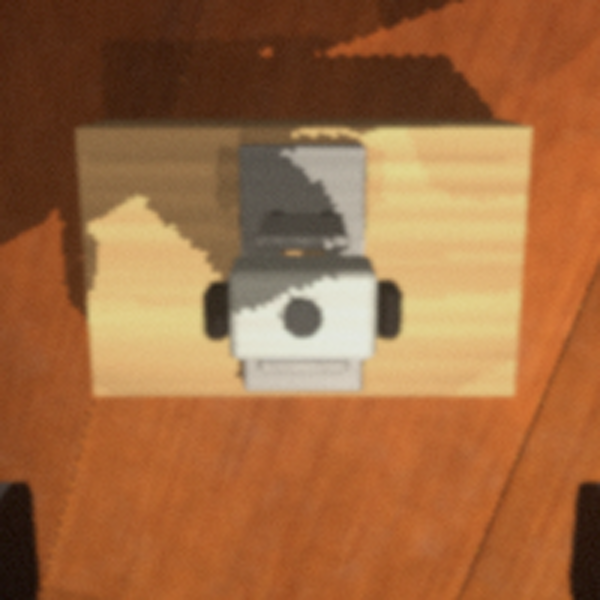

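Run:
```python
from h import *
s=np.load('s8.npy',allow_pickle=True).item(); c=cam('wrist',s)
Rt=R.from_quat(s['orientation']).as_matrix();print(np.degrees(np.arctan2(Rt[1,0],Rt[0,0])))
U=lambda l:(np.array(l)+.5)/3-.5+[150,80]
for n,p,z in (('foot',[(240,145),(367,145),(362,391),(244,391)],.063),('hole',[(302.5,317)],.122),('btn',[(204,310),(402,310)],.117),('head',[(230,271),(376,271),(373,357),(233,357)],.122),('block',[(75,128),(532,128),(515,396),(95,396)],.055)):
    w=cast(c,U(p),z); q=w-s['tcp_pos']; print(n,w.mean(0).round(4),(q@Rt).mean(0).round(4), np.ptp(q@Rt,axis=0).round(4))
```

```text
-162.14453414634926
foot [0.5071 0.1665 0.063 ] [ 0.0005 -0.0002  0.1756] [0.0439 0.0898 0.0001]
hole [0.5073 0.1668 0.122 ] [0.0003 0.     0.1166] [0. 0. 0.]
btn [0.5074 0.1659 0.117 ] [ 0.0005 -0.0008  0.1216] [0.0595 0.     0.0001]
head [0.5074 0.166  0.122 ] [ 0.0005 -0.0007  0.1166] [0.0425 0.0263 0.0001]
block [0.5068 0.1662 0.055 ] [ 0.0009 -0.0003  0.1836] [0.1607 0.1    0.0002]
```

```bash
python3 -m jog '[{"claw":0.085,"offset":[0.0005,0,0.05],"rotation":[0,0,0]},{"claw":0.085,"offset":[0.0005,0,0.1],"rotation":[0,0,0]},{"claw":0.085,"offset":[0.0005,0,0.13],"rotation":[0,0,0]},{"claw":0.085,"offset":[0.0005,0,0.147],"rotation":[0,0,0]},{"claw":0.07,"offset":[0.0005,0,0.147],"rotation":[0,0,0]},{"claw":0.066,"offset":[0.0005,0,0.147],"rotation":[0,0,0]},{"claw":0.066,"offset":[0.0005,0,0.147],"rotation":[0,0,0]}]' 40
python3 - <<'E'
from h import *
s=readout.get_state(); print(s['t'],s['tcp_pos'],s['gripper_width']*85.4)
np.save('s9.npy',s,allow_pickle=True)
im=vision.camera('wrist')[:,:,::-1]
cv2.imwrite("pics/w9.png",cv2.resize(im[140:384,120:380],None,fx=2.4,fy=2.4,interpolation=cv2.INTER_CUBIC))
im=vision.camera('scene')[:,:,::-1]
cv2.imwrite("pics/s9.png",cv2.resize(im[150:270,210:310],None,fx=5,fy=5,interpolation=cv2.INTER_CUBIC))
E
```

```text
t: 10.9
tcp_pos: [0.5081, 0.1673, 0.0939]
orientation: [-0.157, 0.988, 0.001, 0.001]
ft_force: [-0.3, 0.2, 0.3]
gripper_width: 0.77
10.9 [0.50810514 0.16731312 0.09387358] 65.77921739301202
```

View pics/w9.png

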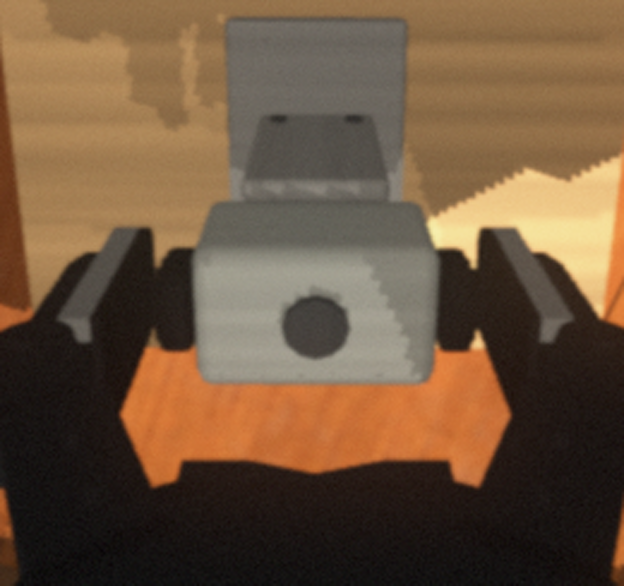

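View pics/s9.png

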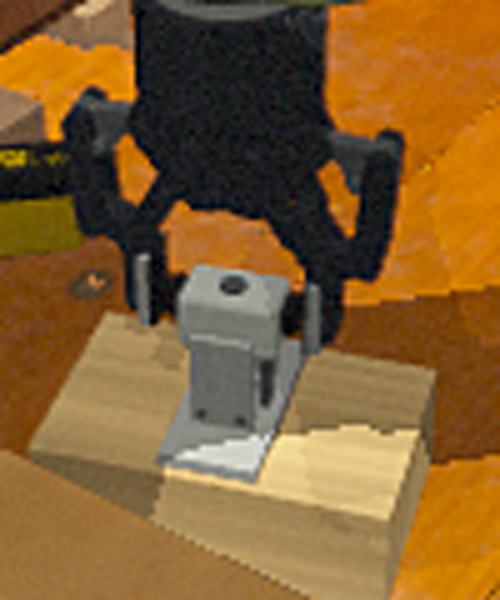

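```bash
python3 -m jog '[{"claw":0.066,"offset":[0,0,0.002],"rotation":[0,0,0]},{"claw":0.06,"offset":[0,0,0.002],"rotation":[0,0,0]},{"claw":0.056,"offset":[0,0,0.002],"rotation":[0,0,0]},{"claw":0.052,"offset":[0,0,0.002],"rotation":[0,0,0]},{"claw":0.048,"offset":[0,0,0.002],"rotation":[0,0,0]},{"claw":0.044,"offset":[0,0,0.002],"rotation":[0,0,0]},{"claw":0.04,"offset":[0,0,0.002],"rotation":[0,0,0]},{"claw":0.04,"offset":[0,0,0.002],"rotation":[0,0,0]}]' 30
python3 - <<'E'
from h import *
s=readout.get_state(); print(s['t'],s['tcp_pos'],s['gripper_width']*85.4,s['ft_force'],s['wrist_torque'])
im=vision.camera('wrist')[:,:,::-1]
cv2.imwrite("pics/w10.png",cv2.resize(im[140:384,120:380],None,fx=2.4,fy=2.4,interpolation=cv2.INTER_CUBIC))
E
```

```text
t: 12.0
tcp_pos: [0.5076, 0.1669, 0.0904]
orientation: [-0.157, 0.988, 0.0, 0.0]
ft_force: [1.1, -0.2, 0.7]
gripper_width: 0.55
12.0 [0.50756506 0.16694509 0.09041213] 46.98664675296817 [ 1.14229579 -0.21960879  0.68549421] [ 0.1351452  -0.51010039  0.01826607]
```

View pics/w10.png

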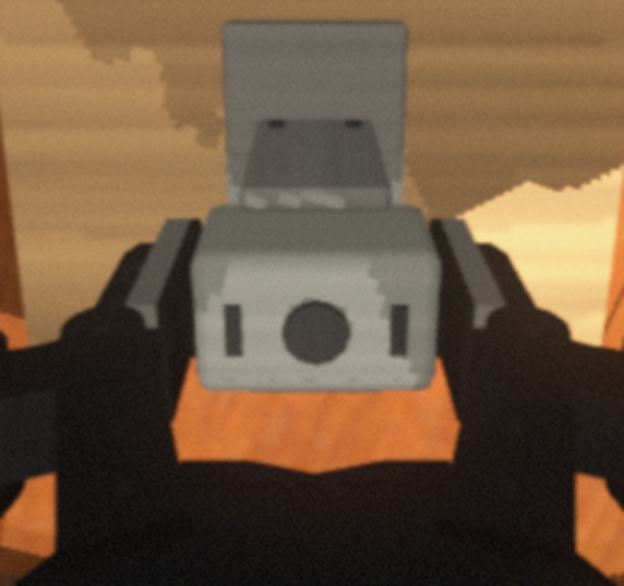

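```bash
python3 -m jog '[{"claw":0.04,"offset":[0,0,0.002],"rotation":[0,0,0]},{"claw":0.04,"offset":[0,0,0.004],"rotation":[0,0,0]},{"claw":0.04,"offset":[0,0,0.006],"rotation":[0,0,0]},{"claw":0.04,"offset":[0,0,0.008],"rotation":[0,0,0]},{"claw":0.04,"offset":[0,0,0.008],"rotation":[0,0,0]}]'
python3 -m jog '[{"claw":0.04,"offset":[0,0,0.001],"rotation":[0,0,0]},{"claw":0.04,"offset":[0,0,0.002],"rotation":[0,0,0]},{"claw":0.04,"offset":[0,0,0.002],"rotation":[0,0,0]}]'
python3 - <<'E'
from h import *
s=readout.get_state(); print(s['t'],s['tcp_pos'],s['gripper_width']*85.4,s['ft_force'])
im=vision.camera('wrist')[:,:,::-1]
cv2.imwrite("pics/w11.png",cv2.resize(im[140:384,120:380],None,fx=2.4,fy=2.4,interpolation=cv2.INTER_CUBIC))
im=vision.camera('scene')[:,:,::-1]
cv2.imwrite("pics/s11.png",cv2.resize(im[150:270,210:310],None,fx=5,fy=5,interpolation=cv2.INTER_CUBIC))
E
```

```text
t: 12.68
tcp_pos: [0.5072, 0.1668, 0.0819]
orientation: [-0.157, 0.988, 0.0, -0.0]
ft_force: [2.3, 0.3, -0.3]
gripper_width: 0.552
t: 13.05
tcp_pos: [0.5072, 0.1668, 0.0801]
orientation: [-0.157, 0.988, 0.0, -0.0]
ft_force: [1.6, 0.0, 0.4]
gripper_width: 0.555
13.05 [0.50724533 0.16682568 0.08008077] 47.39266406682604 [1.61255271 0.02864967 0.43528003]
```

View pics/w11.png

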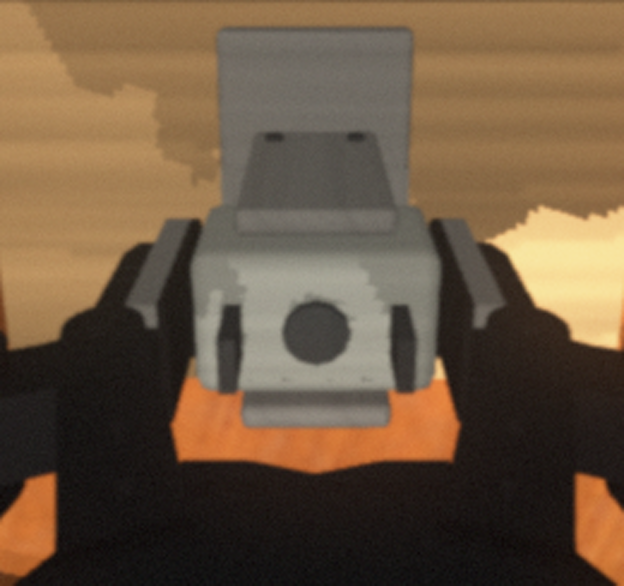

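View pics/s11.png

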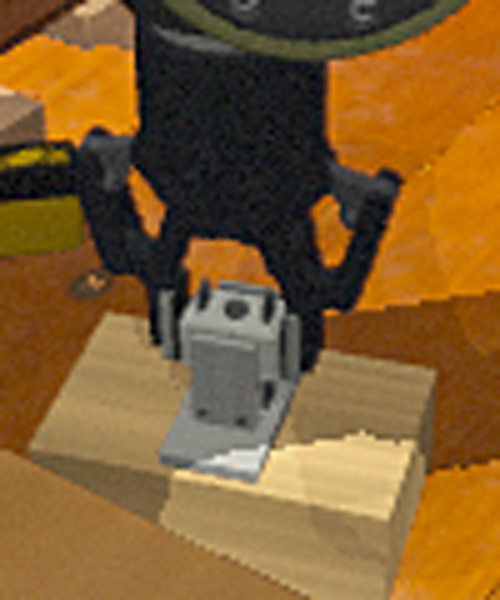

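```bash
python3 -m jog '[{"claw":0.04,"offset":[0,0,0.001],"rotation":[0,0,0]},{"claw":0.04,"offset":[0,0,0.002],"rotation":[0,0,0]},{"claw":0.04,"offset":[0,0,0.002],"rotation":[0,0,0]}]' | egrep 'tcp|force'
python3 -m jog '[{"claw":0.04,"offset":[0,0,0.001],"rotation":[0,0,0]},{"claw":0.04,"offset":[0,0,0.001],"rotation":[0,0,0]},{"claw":0.04,"offset":[0,0,0.001],"rotation":[0,0,0]}]'| egrep 'tcp|force'
python3 -m jog '[{"claw":0.04,"offset":[0,0,0.001],"rotation":[0,0,0]},{"claw":0.04,"offset":[0,0,0.001],"rotation":[0,0,0]}]'| egrep 'tcp|force'
```

```text
tcp_pos: [0.5073, 0.1668, 0.0781]
ft_force: [1.2, 0.4, 0.7]
tcp_pos: [0.5073, 0.1668, 0.0771]
ft_force: [0.5, 0.5, -0.2]
tcp_pos: [0.5073, 0.1669, 0.0762]
ft_force: [-0.1, -0.5, -0.1]
```

Run:
```python
from h import *
# mortise depth estimate from w4b: bottom visible? just the near-right wall width
im=cv2.imread('pics/w4.png'); cv2.imwrite('pics/w4m.png',cv2.resize(im[65:150,215:275],None,fx=7,fy=7,interpolation=cv2.INTER_CUBIC))
```

```text
(no output)
```

View pics/w4m.png

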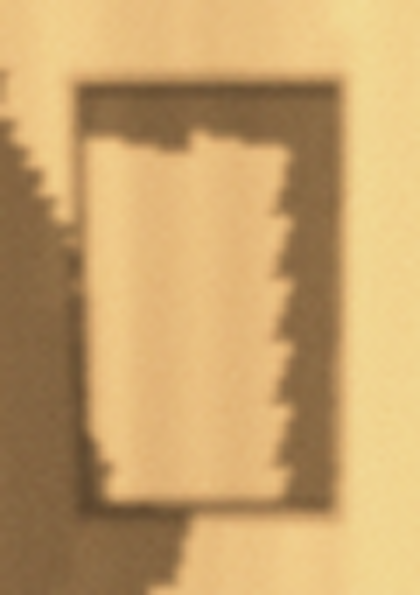

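```bash
python3 -m jog '[{"claw":0.04,"offset":[0,0,0.001],"rotation":[0,0,0]},{"claw":0.04,"offset":[0,0,0.001],"rotation":[0,0,0]}]'| egrep 'tcp|force'
python3 -m jog '[{"claw":0.04,"offset":[0,0,0.001],"rotation":[0,0,0]},{"claw":0.04,"offset":[0,0,0.001],"rotation":[0,0,0]}]'| egrep 'tcp|force'
```

```text
tcp_pos: [0.5074, 0.1669, 0.0752]
ft_force: [0.4, 0.5, 0.7]
tcp_pos: [0.5073, 0.1669, 0.0742]
ft_force: [0.6, 0.7, 0.4]
```

```bash
python3 -m jog '[{"claw":0.04,"offset":[0,0,0.001],"rotation":[0,0,0]},{"claw":0.04,"offset":[0,0,0.001],"rotation":[0,0,0]}]'| egrep 'tcp|force'
```

```text
tcp_pos: [0.5074, 0.1669, 0.0735]
ft_force: [-2.3, -0.3, 3.0]
```

```bash
python3 -m jog '[{"claw":0.04,"offset":[0,0,0.0005],"rotation":[0,0,0]},{"claw":0.04,"offset":[0,0,0.0005],"rotation":[0,0,0]},{"claw":0.04,"offset":[0,0,0.0005],"rotation":[0,0,0]}]'| egrep 'tcp|force'
python3 - <<'E'
from h import *
im=vision.camera('wrist')[:,:,::-1]
cv2.imwrite("pics/w12.png",cv2.resize(im[140:384,120:380],None,fx=2.4,fy=2.4,interpolation=cv2.INTER_CUBIC))
im=vision.camera('scene')[:,:,::-1]
cv2.imwrite("pics/s12.png",cv2.resize(im[150:270,210:310],None,fx=5,fy=5,interpolation=cv2.INTER_CUBIC))
E
```

```text
tcp_pos: [0.5075, 0.1669, 0.0735]
ft_force: [-4.2, 0.1, 6.3]
```

View pics/w12.png

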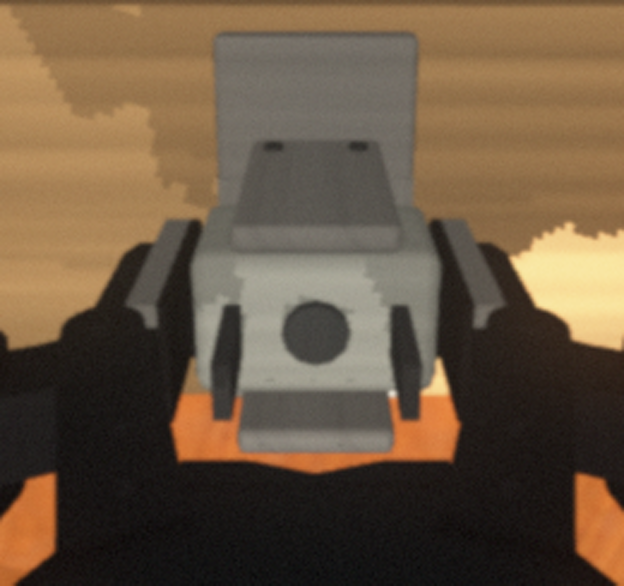

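View pics/s12.png

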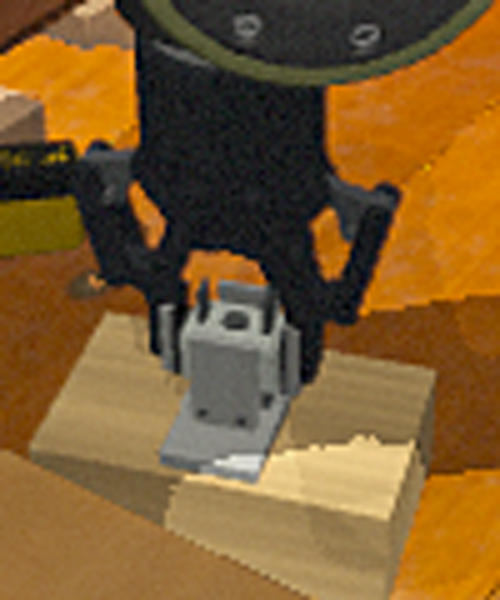

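```bash
python3 -m jog '[{"claw":0.047,"offset":[0,0,0.0003],"rotation":[0,0,0]},{"claw":0.049,"offset":[0,0,0.0008],"rotation":[0,0,0]},{"claw":0.051,"offset":[0,0,0.0013],"rotation":[0,0,0]},{"claw":0.053,"offset":[0,0,0.0018],"rotation":[0,0,0]},{"claw":0.055,"offset":[0,0,0.0023],"rotation":[0,0,0]},{"claw":0.057,"offset":[0,0,0.0028],"rotation":[0,0,0]},{"claw":0.059,"offset":[0,0,0.003],"rotation":[0,0,0]},{"claw":0.062,"offset":[0,0,0.003],"rotation":[0,0,0]},{"claw":0.07,"offset":[0,0,0.003],"rotation":[0,0,0]},{"claw":0.085,"offset":[0,0,0.003],"rotation":[0,0,0]},{"claw":0.085,"offset":[0,0,0.003],"rotation":[0,0,0]},{"claw":0.085,"offset":[0,0,0.003],"rotation":[0,0,0]}]'
python3 - <<'E'
from h import *
s=readout.get_state()
np.save('s13.npy',s,allow_pickle=True)
im=vision.camera('wrist')[:,:,::-1]
cv2.imwrite("pics/w13.png",cv2.resize(im[140:384,120:380],None,fx=2.4,fy=2.4,interpolation=cv2.INTER_CUBIC))
im=vision.camera('scene')[:,:,::-1]
cv2.imwrite("pics/s13.png",cv2.resize(im[150:270,210:310],None,fx=5,fy=5,interpolation=cv2.INTER_CUBIC))
E
```

```text
t: 16.88
tcp_pos: [0.5074, 0.1669, 0.0697]
orientation: [-0.157, 0.988, 0.0, -0.0]
ft_force: [-0.2, 0.5, 0.1]
gripper_width: 0.991
```

View pics/w13.png

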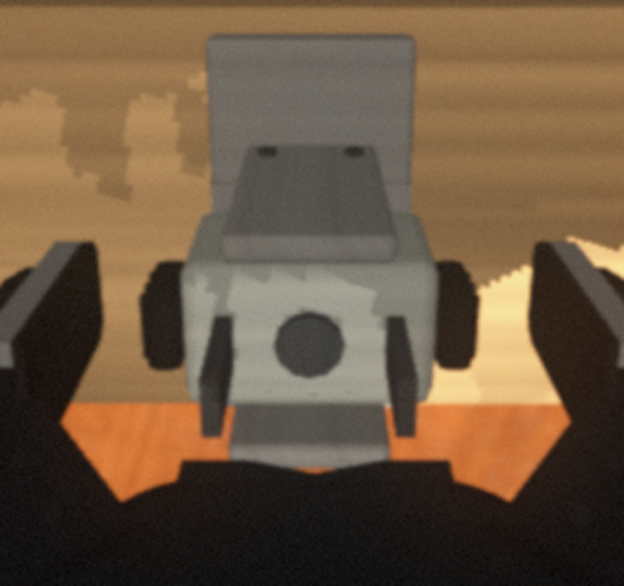

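View pics/s13.png

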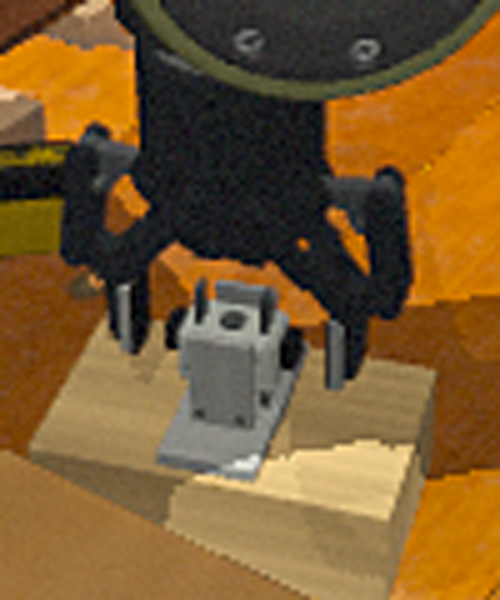

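```bash
python3 -m jog '[{"claw":0.085,"offset":[0,0,-0.03],"rotation":[0,0,0]},{"claw":0.085,"offset":[0,0,-0.08],"rotation":[0,0,0]},{"claw":0.085,"offset":[0,0,-0.14],"rotation":[0,0,0]},{"claw":0.085,"offset":[0,0,-0.168],"rotation":[0,0,0]},{"claw":0.085,"offset":[0,0,-0.168],"rotation":[0,0,0]},{"claw":0.085,"offset":[0,0,-0.168],"rotation":[0,0,0]},{"claw":0.085,"offset":[0,0,-0.168],"rotation":[0,0,0]}]'
python3 - <<'E'
from h import *
s=readout.get_state()
np.save('s14.npy',s,allow_pickle=True)
im=vision.camera('wrist')[:,:,::-1]
cv2.imwrite("pics/w14.png",im)
cv2.imwrite("pics/w14b.png",cv2.resize(im[80:280,150:350],None,fx=3,fy=3,interpolation=cv2.INTER_CUBIC))
im=vision.camera('scene')[:,:,::-1]
cv2.imwrite("pics/s14.png",cv2.resize(im[180:270,210:310],None,fx=6,fy=6,interpolation=cv2.INTER_CUBIC))
E
```

```text
t: 17.85
tcp_pos: [0.507, 0.1667, 0.2363]
orientation: [-0.157, 0.988, -0.0, -0.001]
ft_force: [0.0, -0.4, -0.6]
gripper_width: 1.0
```

View pics/w14b.png

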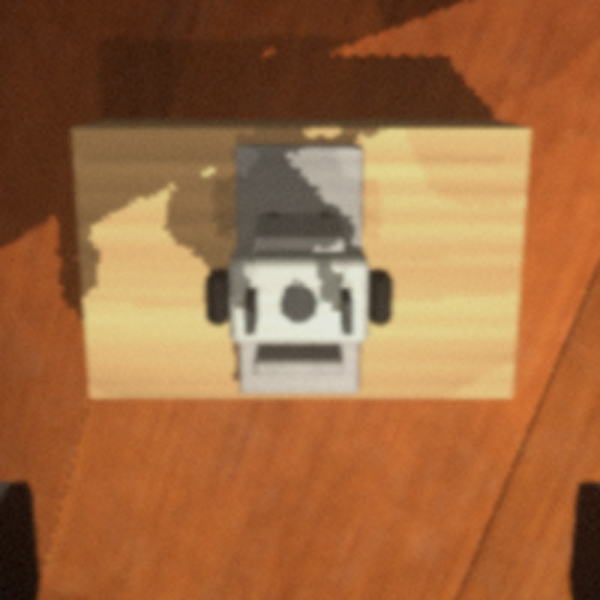

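View pics/s14.png

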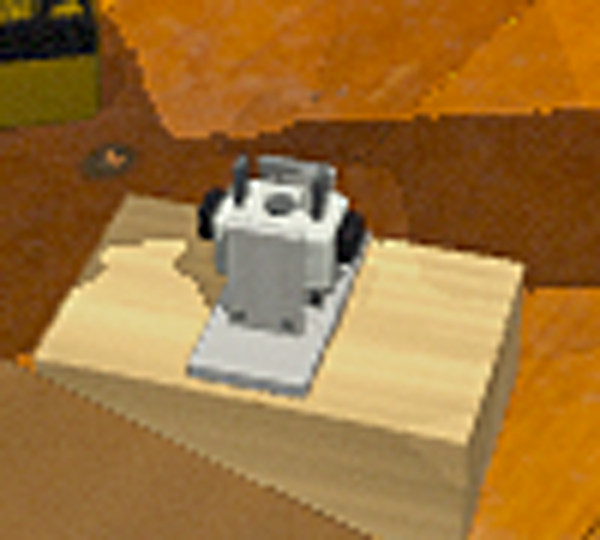

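Run:
```python
from h import *
def tri(rays):
    A=np.zeros((3,3));b=np.zeros(3)
    for c,uv in rays:
        p=cast(c,uv,0)[0]-c[3]; d=p/np.linalg.norm(p); P=np.eye(3)-np.outer(d,d); A+=P;b+=P@c[3]
    return np.linalg.solve(A,b)
s=np.load('s14.npy',allow_pickle=True).item(); c=cam('wrist',s)
Rt=R.from_quat(s['orientation']).as_matrix()
U=lambda l:(np.array(l)+.5)/3-.5+[150,80]
for n,p,z in (('foot',[(235,145),(362,145),(357,394),(240,394)],.063),('btn',[(206,297),(392,297)],.098),('block',[(71,128),(532,128),(514,398),(90,398)],.055)):
    w=cast(c,U(p),z); q=(w-s['tcp_pos'])@Rt; print(n,w.mean(0).round(4),q.mean(0).round(4),np.ptp(q,axis=0).round(4))
    if len(p)==4:
        for a,b in((0,3),(1,2),(0,1),(3,2)): d=w[b]-w[a]; print('   ',np.degrees(np.arctan2(d[1],d[0])).round(2))
sc=cam('scene')
c8=cam('wrist',np.load('s8.npy',allow_pickle=True).item())
print('before',tri([(c8,U((302.5,317))),(sc,(np.array((234,286))+.5)/5-.5+[210,150])]))
print('after',tri([(c,U((298.5,302))),(sc,(np.array((281,203.5))+.5)/6-.5+[210,180])]))
```

```text
foot [0.5078 0.1667 0.063 ] [-1.200e-03 -1.000e-04  1.733e-01] [0.0434 0.0903 0.0001]
    108.01
    107.9
    -161.96
    -162.01
btn [0.5077 0.1662 0.098 ] [-0.0008 -0.0006  0.1383] [0.0592 0.     0.0001]
block [0.5067 0.166  0.055 ] [ 0.     -0.0004  0.1813] [0.1606 0.1001 0.0004]
    108.07
    108.15
    -161.96
    -162.01
before [0.5071637  0.16678163 0.1216701 ]
after [0.50764467 0.16642387 0.10325241]
```

Run:
```python
from h import *
a=cv2.imread('pics/s12.png',0).astype(np.float32);b=cv2.imread('pics/s13.png',0).astype(np.float32)
for n,(x0,y0,x1,y1) in dict(hole=(210,303,262,338),foot=(165,425,275,480),face=(185,330,262,425)).items():
    t=a[y0:y1,x0:x1]; S=b[y0-20:y1+20,x0-20:x1+20]
    m=cv2.matchTemplate(S,t,cv2.TM_CCOEFF_NORMED); _,v,_,l=cv2.minMaxLoc(m); print(n,(l[0]-20)/5,(l[1]-20)/5,round(v,3))
sc=cam('scene'); p=np.array([.5077,.1664,.105])
print('px per mm up',proj(sc,p+[0,0,.001])-proj(sc,p),'px for 1mm along x18',proj(sc,p+[.00095,.00031,0])-proj(sc,p))
```

```text
hole -0.4 0.0 0.959
foot 0.0 0.0 0.809
face -0.4 0.0 0.96
px per mm up [[-0.00661425 -0.3687891 ]] px for 1mm along x18 [[-0.44659478 -0.07683368]]
```

Run:
```python
from h import *
a=cv2.imread('pics/top0.png'); im=vision.camera('top')[:,:,::-1]; cv2.imwrite('pics/top15.png',im)
for n,(x0,y0,x1,y1) in dict(sand=(150,112,198,162),tape=(234,118,274,150),off=(314,110,354,154)).items():
    m=cv2.matchTemplate(im[y0-6:y1+6,x0-6:x1+6].copy(),a[y0:y1,x0:x1],cv2.TM_CCOEFF_NORMED);_,v,_,l=cv2.minMaxLoc(m);print(n,l[0]-6,l[1]-6,round(v,3))
s=readout.get_state();print(s['t'],s['ft_force'],s['gripper_width'])
```

```text
sand -1 -6 0.159
tape 0 0 0.816
off 0 0 0.966
18.0 [-0.34480654  0.22919575 -0.22713277] 0.9945764716468722
```

View pics/top15.png

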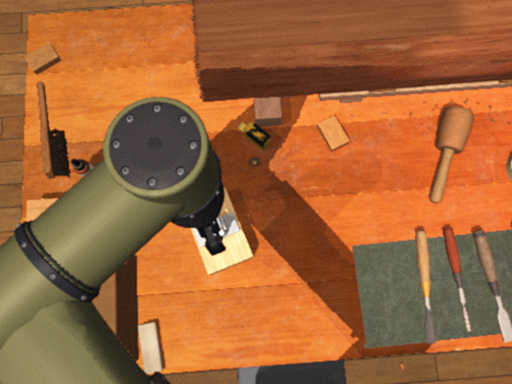

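The top view shows the tape and offcut where they were. The arm hides the sanding block at (174,137), so I check that one in the scene view and then hand in.

Run:
```python
from h import *
a=cv2.imread('pics/scene0.png'); im=vision.camera('scene')[:,:,::-1].copy()
x0,y0,x1,y1=142,210,178,254
m=cv2.matchTemplate(im[y0-6:y1+6,x0-6:x1+6].copy(),a[y0:y1,x0:x1],cv2.TM_CCOEFF_NORMED);_,v,_,l=cv2.minMaxLoc(m);print(l[0]-6,l[1]-6,round(v,3))
if l==(6,6) and v>.8: print(bot.sign_off())
```

```text
0 0 0.981
the job is handed in; nothing more can be done
None
```

The gauge is standing on the block, square across the mortise, with its probe down and the slide locked. I handed the job in at about 18 s of the 48 s allowed.

**Placing:** I carried the gauge by its steel cheeks, lowered it onto the block until it touched, and let go. The pads stayed clear of the buttons the whole way.

**Lowering the head:** I turned 90° and pinched both buttons fully in, with the gripper reading 47 mm. I then lowered the head in small steps until the probe met something solid after about 17 mm. The force rose to 6 N and the tool stopped moving down. I eased the buttons out while pressing slightly down, then backed off 17 cm with the jaws open.

**Last checks:**
- **Squareness:** the foot is within about 0.2° of the block's axes.
- **Centring:** the gauge slid 0.8 mm along the mortise's long direction when I released the buttons. It now stands about 1 mm off centre that way, and I left it there.
- **Head height:** two camera views show the head about 18 mm lower than before, against 17 mm from the tool's travel. The scene camera shows no rise on release, to within about 0.5 mm.
- **Mortise depth:** these figures give about 12 mm. A rough estimate from one blurred picture gave 15 to 16 mm. I trusted the contact, because nothing else was near enough to stop the head.
- **Other objects:** the sanding block, tape measure and offcut have not moved. The arm hid the sanding block from the top camera, so I checked it in the scene camera.

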